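Put the gearbox with the crossbar selector in neutral

ROBOT

A 7-joint arm with a two-finger parallel gripper is mounted at the origin on a cart in front of the work surface, level with it; the furniture and walls round the work are solid. World frame = base frame: x ahead of the robot, y to its left, z up, the work surface at z = 0. Lengths are in m, angles in rad, forces in N, time in s.
With the tool pointing down it reaches from about 0.4 to 0.85 m from the base axis. Payload 4.5 kg.
Tool frame: the origin (TCP) lies where the fingers leave the gripper's body, on its centre line; the fingertips stand 64 mm ahead of it and the grasp point (between the pads) lies 45 mm ahead of it; z points along the fingers, y is the direction in which the jaws open and shut (so a half turn about z gives the same grasp; the last joint's range is limited). The gripper opens to 88 mm and grips with 3 to 60 N. Pads are 18 mm wide; open, the fingers measure 123 mm over their backs; the gripper's body (75 mm by 187 mm) begins 45 mm behind the grasp point.
Start: joints at [-1.143, 0.689, -0.195, 1.565, 0.157, 0.902, -0.215], TCP at [0.24, 0.577, 0.303] pointing down, gripper open.
Joint ranges: [-3.01, 3.01], [-0.46, 2.08], [-1.47, 1.51], [0.13, 2.56], [-1, 4.14], [0.04, 2.09], [-2.66, 2.66]. Speed limits (rad/s): [2.57, 2.57, 3.14, 3.14, 3.14, 3.14, 3.14].

INTERFACE

Orientations are given as a unit quaternion [x, y, z, w].
In Python, from plant import monitor, snapshot, workorder, finder gives the robot as it stands.
- The arm moves only by the tool carry_out, never from a script. Its argument "motion" is one flat list of numbers, 6 for each row, row after row: the shift along the tool's x, y, z in cm, then the turn, a rotation vector about the tool's x, y, z in rad. In form: [x, y, z, rx, ry, rz, x, y, z, rx, ry, rz, ...]. A call has 1 to 8 rows; each row shifts and turns the commanded pose from where the row before left it, along the tool's axes as they then stand; what a row does not reach is not made up. A row lasts 1/8 s, in which the tool goes at most 62.5 mm and 10.7 degrees, less where a joint would pass 70% of its speed; a pose out of reach is approached as far as the arm can. A call with a gripper value outside its range is refused whole. "hand" is the finger opening in cm, from 0 to 8.81, set as the call begins (left out, the last holds). The fingers move at their own pace and stop on an object; "grip_force" is the grip in N (left out, the last holds). Time passes only in rows, so rows that do not move let the fingers close. It gives the time, the measured TCP pose, the force and the opening at its end, in the units of the state.
- monitor.get_state(): the state, without advancing time (a new reading comes with each control period).
- snapshot(name): name is "scene" or "top" or "wrist"; returns a dict with "frame" (400x640x3 uint8, red, green, blue), "range_z" (400x640 float32, m along the optical axis (not along the pixel's ray), 0 where there is no reading), "fx", "fy", "cx", "cy" (pixels), "rvec" (rotation vector, rad) and "tvec" (3), from world to camera coordinates, as OpenCV has them; the wrist camera has in their place "hand_eye" (4x4, takes a point from camera to tool coordinates, whose origin is the TCP and whose axes are the flange's). Camera axes: x right, y down, z forward; pixel columns grow to the right and rows downward; lengths in m; the calibration is good to about 2 mm. A picture is of the moment at which its call begins: read the wrist's pose just before it.
- workorder.finish_job(): hands the job in, once; it reports no verdict.
Trained networks look in a picture, given as the dict that the camera call returned (one of the last four; its "shot" number tells which), for a name from the list of things; names that differ only in an ending like _2 or _b are one class to them, and where a whole thing is asked for, a point or a joint stands for the part that bears it (a point fixed in the world has none). Each returns a list of dicts, best first, with "p" (0 to 1); they miss things now and then, are a little off and sometimes report something else, mostly with a low value. They report only what shows in the picture. A call takes as long as a camera call.
- finder.masks_of(picture, thing): "pixels" (400x640 bool, what is visible of it) and "extent" ([left, top, right, bottom] in pixels, round what is visible of it).
The state is a dict: "clock": time; "q": joint angles; "qd": joint speeds; "joint_torque": joint torques, N m; "tool_pos": TCP position; "eef_rot": TCP orientation; "contact_force": force on the tool from outside, world axes, zero at the start; "moment": the same for the moment, N m; "opening": opening from 0.0 (shut) to 1.0 (fully open).
Only numpy, scipy, OpenCV 4.12 (cv2) and the standard library are available. Lean on these libraries where they do the work, as an engineer would, in place of code of your own. Each camera call takes 0.05 s, during which the arm holds its last target. There are 200 camera calls.

TASK

Two small gearboxes stand on the bench, each with a push-pull selector rod that is pulled out. Put the one whose rod ends in a crossbar (a T) in neutral: push its rod in half-way to its middle click position, where the black ring on the rod comes up against the steel bush, and let go of it. Leave the rod with the round ball knob pulled out as it is.

Things in the scene. Friction and masses are not known exactly. Their poses are not given: they have to be found in the camera images.
- bar_rod_handle (a point): Centre of the black crossbar to push: a round bar 16 mm thick, 44 mm long, level across the end of a 12 mm steel rod, 65 mm above the bench. x points along the rod into the gearbox (pushing direction), y along the bar, z up. Behind it the casing, fixed, 80 mm deep (x), 90 wide, 95 high, centred on the rod's line; a 30 mm bush stands 8 mm out of its face. Flat tools may lie below.
- bar_rod (a joint): How far the crossbar rod is pushed in, m: 0 fully out, 0.03 middle click, 0.06 fully in (bush face to bar centre 100, 70, 40 mm). Starts near 0. A detent draws it to the nearest of these from within about 12 mm; pushing it out of a click takes about 8 N. A black ring 4 mm wide on the rod just touches the bush at the middle click.
- ball_rod_handle (a point): Centre of the round black ball knob, 32 mm in diameter, on the rod of the other, otherwise equal gearbox; same heights and axes. To be left alone. Either gearbox may be the left one.
- ball_rod (a joint): How far the ball-knob rod is pushed in, m, with the same clicks; starts near 0 (pulled out) and must stay there.

How it is judged:
By the outcome, as a careful person would: the job done as asked, in the order asked, and still so for the second after the job is handed in, with the robot touching nothing.
It also fails if it takes over 29 s, if anything falls off the work surface, if the arm or the gripper's body presses on something with over 40 N, if the wrist force passes 120 N, or if a joint passes its speed limit or range.

## Working session

There is one attempt and no reset: what is moved stays moved. The work goes in short steps, Python scripts to look and compute and a tool call to move; the robot and the scene stay as the last step left them, time stands still between calls to the robot, and variables do not carry over. Pictures are saved under pics/ and viewed, about 8 in all and at most 12, crops included, and the job is handed in when it is done.

Besides the shell and the picture viewer there is one more tool, called after "Emit:" as name(argument=value, ...) on one line, values as JSON. carry_out: Moves the arm, as the interface text tells. Its arguments: {"type":"object","properties":{"motion":{"type":"array"},"hand":{"type":"number"},"grip_force":{"type":"number"}},"required":["motion"]}

```bash
mkdir -p pics && cat > h.py <<'E'
import numpy as np, cv2
from scipy.spatial.transform import Rotation as R
from plant import monitor, snapshot, workorder, finder
def pts(p, m):
    v,u=np.nonzero(m&(p["range_z"]>0)); z=p["range_z"][v,u]
    c=np.c_[(u-p["cx"])*z/p["fx"],(v-p["cy"])*z/p["fy"],z]
    M=cv2.Rodrigues(np.array(p["rvec"],float))[0]
    return (c-np.ravel(p["tvec"]))@M
E
python3 - <<'E'
from h import *
s=monitor.get_state(); print(s)
for n in("scene","top"):
    p=snapshot(n); im=p["frame"][:,:,::-1].copy()
    for t in("bar_rod_handle","ball_rod_handle","bar_rod","ball_rod"):
        for d in finder.masks_of(p,t)[:2]:
            w=pts(p,d["pixels"]); print(n,t,round(d["p"],2),d["extent"],len(w),np.percentile(w,[5,50,95],axis=0).round(3).tolist() if len(w) else "")
    cv2.imwrite(f"pics/{n}1.png",im)
E
```

```text
{'clock': 0.0, 'q': array([-1.14319055,  0.68997885, -0.19451871,  1.56635308,  0.15726647,
        0.90253137, -0.21507734]), 'qd': array([ 1.59121446e-04, -1.03970414e-03, -1.16129463e-04,  8.89935172e-04,
       -7.78058791e-04, -1.49294407e-03, -4.51439781e-05]), 'joint_torque': array([ 7.19655909e-04, -5.27557218e+01, -1.26632206e+00, -1.53422678e+01,
       -5.25220740e-02,  6.54026109e-03,  1.70827293e-04]), 'tool_pos': array([0.23964396, 0.57665608, 0.30191085]), 'eef_rot': array([ 1.95588287e-01,  9.80685646e-01, -9.32270372e-04, -1.28146584e-04]), 'contact_force': array([-0.84350526, -0.48522622,  0.11624239]), 'moment': array([-0.06723834, -0.04050846, -0.03015156]), 'opening': 0.9999921132798695}
scene bar_rod_handle 0.8 [428.8, 275.8, 457.4, 314.5] 327 [[0.471, -0.412, 0.064], [0.495, -0.394, 0.07], [0.564, -0.382, 0.075]]
scene ball_rod_handle 0.62 [247.4, 163.3, 285.0, 178.7] 241 [[0.432, 0.168, 0.058], [0.466, 0.177, 0.07], [0.531, 0.195, 0.08]]
scene bar_rod 0.83 [422.6, 271.2, 457.5, 309.3] 376 [[0.471, -0.414, 0.064], [0.491, -0.394, 0.07], [0.564, -0.381, 0.075]]
scene ball_rod 0.58 [244.9, 157.9, 285.1, 179.5] 252 [[0.431, 0.168, 0.012], [0.465, 0.177, 0.07], [0.533, 0.219, 0.08]]
top bar_rod_handle 0.54 [438.1, 160.5, 451.6, 199.9] 244 [[0.476, -0.408, 0.066], [0.505, -0.391, 0.071], [0.565, -0.379, 0.075]]
top ball_rod_handle 0.53 [208.3, 177.8, 225.7, 215.9] 255 [[0.437, 0.168, 0.066], [0.473, 0.178, 0.072], [0.532, 0.193, 0.081]]
top bar_rod 0.82 [435.2, 160.6, 451.2, 201.0] 273 [[0.476, -0.411, 0.064], [0.505, -0.391, 0.071], [0.567, -0.379, 0.075]]
top ball_rod 0.85 [210.1, 175.2, 223.6, 218.4] 295 [[0.435, 0.168, 0.003], [0.466, 0.178, 0.072], [0.533, 0.197, 0.081]]
```

View pics/scene1.png

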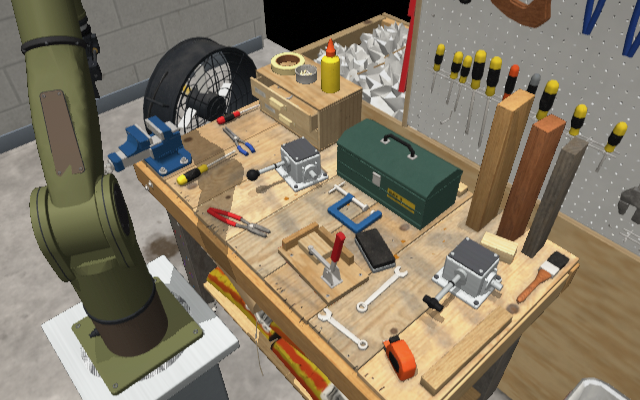

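View pics/top1.png

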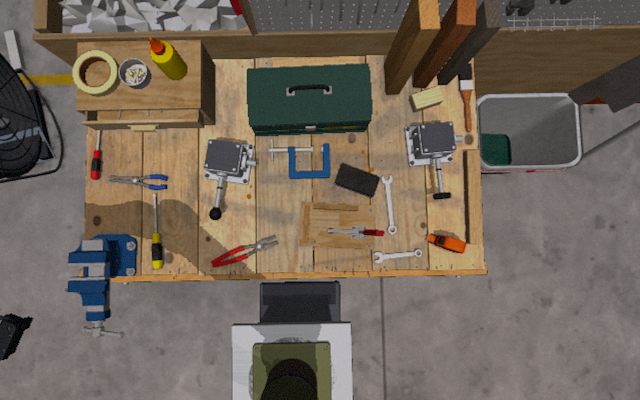

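```bash
python3 - <<'E'
from h import *
p=snapshot("top"); d=finder.masks_of(p,"bar_rod")[0]
w=pts(p,d["pixels"]); w=w[(w[:,2]>.055)&(w[:,2]<.09)]
c=w[:,:2].mean(0)
# rod: high points; all points in region 0.055..0.085 
al=pts(p,np.ones((400,640),bool)); r=al[(al[:,2]>.055)&(al[:,2]<.085)&(abs(al[:,0]-.52)<.09)&(abs(al[:,1]+.39)<.06)]
ca=al[(al[:,2]>.088)&(al[:,2]<.105)&(al[:,0]>.5)&(al[:,1]<-.25)]
print(len(ca), cv2.minAreaRect(ca[:,:2].astype(np.float32)))
for a in np.arange(.45,.65,.01):
    s=r[(r[:,0]>=a)&(r[:,0]<a+.01)]
    if len(s): print(a.round(2),len(s),np.r_[s[:,1].min(),np.median(s[:,1]),s[:,1].max(),np.median(s[:,2]),s[:,2].max()].round(4))
b=w[w[:,0]<.5]; print(cv2.minAreaRect(b[:,:2].astype(np.float32)))
lo=al[(al[:,2]>.008)&(al[:,2]<.05)&(abs(al[:,0]-.48)<.15)&(abs(al[:,1]+.39)<.12)]
print(len(lo),np.percentile(lo,[0,5,50,95,100],axis=0).round(3))
E
```

```text
1657 ((0.7621970176696777, -0.5848971605300903), (0.3459509611129761, 0.6691463589668274), 0.004996446426957846)
0.47 46 [-0.4172 -0.3923 -0.3741  0.0715  0.0774]
0.48 66 [-0.4183 -0.3956 -0.374   0.0724  0.077 ]
0.49 18 [-0.3986 -0.3933 -0.3895  0.0692  0.0722]
0.5 18 [-0.3994 -0.393  -0.3867  0.0705  0.0764]
0.51 18 [-0.397  -0.3918 -0.3875  0.0692  0.0723]
0.52 20 [-0.3979 -0.3916 -0.3871  0.0695  0.0723]
0.53 19 [-0.3953 -0.3897 -0.385   0.0702  0.073 ]
0.54 22 [-0.3963 -0.3891 -0.3836  0.0705  0.0757]
0.55 18 [-0.3957 -0.3887 -0.3844  0.0702  0.0754]
0.56 21 [-0.3943 -0.3878 -0.3841  0.0698  0.0761]
0.57 12 [-0.391  -0.3857 -0.3769  0.0705  0.0734]
0.58 91 [-0.3999 -0.3759 -0.3438  0.0768  0.0848]
0.59 51 [-0.4295 -0.4031 -0.3416  0.0779  0.0846]
0.6 22 [-0.3456 -0.3412 -0.3343  0.0697  0.0839]
((0.4868314862251282, -0.39514148235321045), (0.04212940111756325, 0.02596491575241089), 88.96348571777344)
2011 [[ 0.33  -0.51   0.008]
 [ 0.362 -0.507  0.009]
 [ 0.502 -0.481  0.029]
 [ 0.604 -0.33   0.035]
 [ 0.629 -0.27   0.05 ]]
```

The scene picture shows the T-bar gearbox on the right, with its bar at about (433,302), and the ball-knob gearbox further back at about (253,174). The top view agrees: the bar is at (441,196) and the ball at (215,213). The measured heights (rod top about 0.071) and the 100 mm from bar to bush also fit. Next I refine the bar position and plan the approach with closed fingers.

```bash
cat >> h.py <<'E'
def plan(way, maxd=6.0, maxa=.18):
    """way: list of (xyz, yaw of tool y axis in world), tool down; prints rows in cm, rad"""
    s=monitor.get_state(); P=np.array(s["tool_pos"]); Q=R.from_quat(s["eef_rot"])
    for xyz,yaw in way:
        yv=np.array([np.cos(yaw),np.sin(yaw),0]); z=np.array([0,0,-1.]); T=R.from_matrix(np.c_[np.cross(yv,z),yv,z])
        rv=(Q.inv()*T).as_rotvec(); n=int(max(np.ceil(np.linalg.norm(xyz-P)*100/maxd),np.ceil(np.linalg.norm(rv)/maxa),1))
        d=(np.array(xyz)-P)/n
        for i in range(n):
            r=np.r_[Q.inv().apply(d)*100,rv/n].round([2][0]) ; print(r.tolist())
            P=P+Q.apply(r[:3])/100; Q=Q*R.from_rotvec(r[3:])
        print("->",P.round(4),Q.as_quat().round(3))
E
python3 - <<'E'
from h import *
for n in("top","scene"):
    p=snapshot(n); al=pts(p,np.ones((400,640),bool))
    r=al[(al[:,2]>.055)&(al[:,2]<.085)&(al[:,0]>.45)&(al[:,0]<.505)&(abs(al[:,1]+.395)<.035)]
    b=r[abs(r[:,1]+.395)>.009]; print(n,len(b),np.percentile(b,[2,50,98],axis=0).round(4).tolist(), np.polyfit(b[:,1],b[:,0],1))
    c=al[(al[:,2]>.08)&(al[:,2]<.115)&(al[:,0]>.57)&(al[:,0]<.69)&(abs(al[:,1]+.38)<.065)]; print(len(c),cv2.minAreaRect(c[:,:2].astype(np.float32)),np.median(c[:,2]))
    t=al[(al[:,0]>.35)&(al[:,0]<.46)&(al[:,1]<-.28)&(al[:,1]>-.5)]; print("low max z", t[:,2].max())
plan([((.42,.28,.28),np.deg2rad(95.4)),((.45,-.15,.25),np.deg2rad(95.4)),((.425,-.401,.18),np.deg2rad(95.4))])
E
```

```text
top 66 [[0.4745, -0.4177, 0.0634], [0.4815, -0.3855, 0.0709], [0.4895, -0.3742, 0.0753]] [-0.04776435  0.46287933]
1072 ((0.6256983876228333, -0.3825894892215729), (0.0846729725599289, 0.08832273632287979), 4.565446376800537) 0.09186795550746726
low max z 0.06649567019219296
scene 97 [[0.4707, -0.4174, 0.0621], [0.4765, -0.4064, 0.0705], [0.4857, -0.3759, 0.0752]] [-0.08425492  0.44331531]
1252 ((0.6204744577407837, -0.3847607374191284), (0.08651116490364075, 0.08959730714559555), 4.570276260375977) 0.09153562123760635
low max z 0.06646525592459518
[-4.67, -3.42, 0.38, 0.0, 0.0, -0.08]
[-4.39, -3.78, 0.38, 0.0, 0.0, -0.08]
[-4.07, -4.12, 0.38, 0.0, 0.0, -0.08]
[-3.73, -4.43, 0.38, 0.0, 0.0, -0.08]
[-3.36, -4.72, 0.38, 0.0, 0.0, -0.08]
[-2.97, -4.97, 0.38, 0.0, 0.0, -0.08]
-> [0.4201 0.2801 0.28  ] [-0.043  0.999  0.     0.   ]
[0.09, -5.39, 0.37, 0.0, 0.0, -0.0]
[0.09, -5.39, 0.37, 0.0, 0.0, -0.0]
[0.09, -5.39, 0.37, 0.0, 0.0, -0.0]
[0.09, -5.39, 0.37, 0.0, 0.0, -0.0]
[0.09, -5.39, 0.37, 0.0, 0.0, -0.0]
[0.09, -5.39, 0.37, 0.0, 0.0, -0.0]
[0.09, -5.39, 0.37, 0.0, 0.0, -0.0]
[0.09, -5.39, 0.37, 0.0, 0.0, -0.0]
-> [ 0.45   -0.1501  0.2504] [-0.043  0.999  0.     0.   ]
[0.93, -4.96, 1.41, 0.0, 0.0, -0.0]
[0.93, -4.96, 1.41, 0.0, 0.0, -0.0]
[0.93, -4.96, 1.41, 0.0, 0.0, -0.0]
[0.93, -4.96, 1.41, 0.0, 0.0, -0.0]
[0.93, -4.96, 1.41, 0.0, 0.0, -0.0]
-> [ 0.4251 -0.4012  0.1799] [-0.043  0.999  0.     0.   ]
```

Emit:
carry_out(motion=[-4.7,-3.4,0.4,0,0,-0.08,-4.4,-3.8,0.4,0,0,-0.08,-4.1,-4.1,0.4,0,0,-0.08,-3.7,-4.4,0.4,0,0,-0.08,-3.4,-4.7,0.4,0,0,-0.08,-3.0,-5.0,0.4,0,0,-0.08], hand=0, grip_force=20)

```text
clock: 1.45
tool_pos: [0.4223, 0.2789, 0.2789]
eef_rot: [-0.045, 0.999, 0.0, 0.0]
contact_force: [-0.5, 0.6, -0.4]
opening: 0.345
```

Emit:
carry_out(motion=[0.1,-5.4,0.4,0,0,0,0.1,-5.4,0.4,0,0,0,0.1,-5.4,0.4,0,0,0,0.1,-5.4,0.4,0,0,0,0.1,-5.4,0.4,0,0,0,0.1,-5.4,0.4,0,0,0,0.1,-5.4,0.4,0,0,0,0.1,-5.4,0.4,0,0,0])

```text
clock: 2.45
tool_pos: [0.4508, -0.1526, 0.2468]
eef_rot: [-0.043, 0.999, -0.0, 0.001]
contact_force: [-0.2, 0.7, 0.3]
opening: 0.003
```

Emit:
carry_out(motion=[0.9,-5,1.4,0,0,0,0.9,-5,1.4,0,0,0,0.9,-5,1.4,0,0,0,0.9,-5,1.4,0,0,0,0.9,-5,1.4,0,0,0,0,0,0,0,0,0])

```text
clock: 3.2
tool_pos: [0.4245, -0.4088, 0.1752]
eef_rot: [-0.039, 0.999, -0.001, -0.001]
contact_force: [-0.1, 0.3, -0.2]
opening: 0.004
```

```bash
python3 - <<'E'
from h import *
s=monitor.get_state(); print(s["clock"],s["tool_pos"],s["eef_rot"],s["contact_force"],s["opening"])
p=snapshot("wrist"); cv2.imwrite("pics/w1.png",p["frame"][:,:,::-1])
v,u=np.nonzero(p["range_z"]>0); z=p["range_z"][v,u]
c=np.c_[(u-p["cx"])*z/p["fx"],(v-p["cy"])*z/p["fy"],z,np.ones_like(z)]
al=R.from_quat(s["eef_rot"]).apply((c@np.array(p["hand_eye"]).T)[:,:3])+s["tool_pos"]
t=al[(al[:,2]>.03)&(al[:,2]<.1)&(al[:,0]<.465)&(al[:,1]<-.3)&(al[:,1]>-.5)]
if len(t): print("tall low-x", np.percentile(t,[1,50,99],axis=0).round(3).tolist())
b=al[(al[:,2]>.06)&(al[:,2]<.08)&(al[:,0]>.455)&(al[:,0]<.505)&(abs(al[:,1]+.395)<.035)&(abs(al[:,1]+.395)>.009)]
print(len(b), np.percentile(b,[2,50,98],axis=0).round(4).tolist() if len(b) else "")
ya=np.deg2rad(94.6); plan([((.440,-.3985,.112),ya)])
E
```

```text
3.2 [ 0.42448737 -0.40881003  0.17519401] [-0.0388135   0.99924521 -0.00108233 -0.00115886] [-0.08070169  0.25192338 -0.24790099] 0.004065248935694002
tall low-x [[0.336, -0.499, 0.03], [0.363, -0.442, 0.057], [0.461, -0.391, 0.064]]
24 [[0.478, -0.4061, 0.0708], [0.4816, -0.4054, 0.0728], [0.4878, -0.4047, 0.0736]]
[-0.73, 0.3, 3.19, -0.0, -0.0, 0.0]
[-0.73, 0.3, 3.19, -0.0, -0.0, 0.0]
-> [ 0.44   -0.3985  0.1121] [-0.041  0.999 -0.    -0.   ]
```

View pics/w1.png

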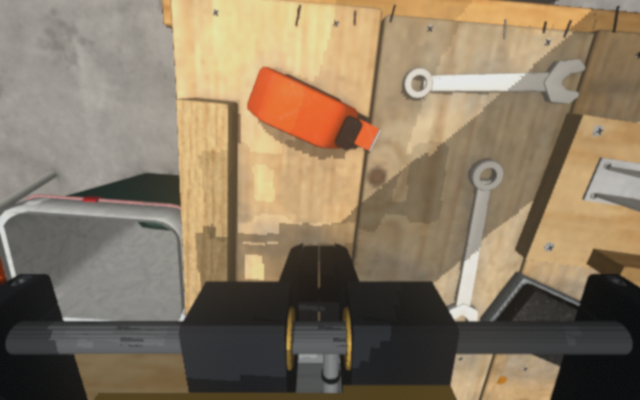

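```bash
python3 - <<'E'
from h import *
s=monitor.get_state()
p=snapshot("top"); al=pts(p,np.ones((400,640),bool))
p=snapshot("wrist");v,u=np.nonzero(p["range_z"]>0); z=p["range_z"][v,u]
c=np.c_[(u-p["cx"])*z/p["fx"],(v-p["cy"])*z/p["fy"],z,np.ones_like(z)]
al=R.from_quat(s["eef_rot"]).apply((c@np.array(p["hand_eye"]).T)[:,:3])+s["tool_pos"]
for y0 in np.arange(-.47,-.33,.02):
    t=al[(al[:,2]>.025)&(al[:,2]<.1)&(al[:,0]<.47)&(al[:,1]>=y0)&(al[:,1]<y0+.02)]
    if len(t): print(y0.round(2),len(t),t.min(0).round(3),t.max(0).round(3))
E
```

```text
-0.47 582 [ 0.331 -0.463  0.042] [ 0.362 -0.45   0.062]
-0.45 1914 [ 0.331 -0.45   0.036] [ 0.37  -0.43   0.065]
-0.43 1931 [ 0.337 -0.43   0.04 ] [ 0.376 -0.41   0.064]
-0.41 1308 [ 0.345 -0.41   0.029] [ 0.38  -0.39   0.063]
-0.39 2 [ 0.361 -0.39   0.054] [ 0.361 -0.39   0.054]
```

The wrist view shows the tape measure at (310,110), which depth places at x ≤ 0.38, well behind the tool. The space under the closed fingers (320,270) is clear, so I descend.

Emit:
carry_out(motion=[-0.7,0.5,2.5,0,0,0,-0.7,0.5,2.5,0,0,0,0,0,1.3,0,0,0,0,0,0,0,0,0])

```text
clock: 3.85
tool_pos: [0.4402, -0.3916, 0.1134]
eef_rot: [-0.044, 0.999, 0.0, -0.001]
contact_force: [0.0, -0.3, -0.0]
opening: 0.003
```

```bash
python3 - <<'E'
from h import *
s=monitor.get_state(); print(s["clock"],s["tool_pos"],s["eef_rot"],s["contact_force"],s["opening"])
p=snapshot("scene"); cv2.imwrite("pics/s2.png",cv2.resize(p["frame"][200:360,340:560,::-1],None,fx=3,fy=3))
M=R.from_quat(s["eef_rot"]).as_matrix(); d=np.array([np.cos(.08),np.sin(.08),0])
print("bar rel tool, along rod, across", (np.array([.481,-.395,.065])-s["tool_pos"])@np.c_[d,[-d[1],d[0],0]])
print("rod dir in tool",M.T@d)
E
```

```text
3.85 [ 0.4401816  -0.39162252  0.11340913] [-4.38779118e-02  9.99036611e-01  4.50924389e-04 -6.12057942e-04] [ 0.01641365 -0.28099986 -0.03674672] 0.0034570773647925744
bar rel tool, along rod, across [ 0.04041794 -0.00662867]
rod dir in tool [-0.999969   -0.00778339 -0.00119076]
```

View pics/s2.png

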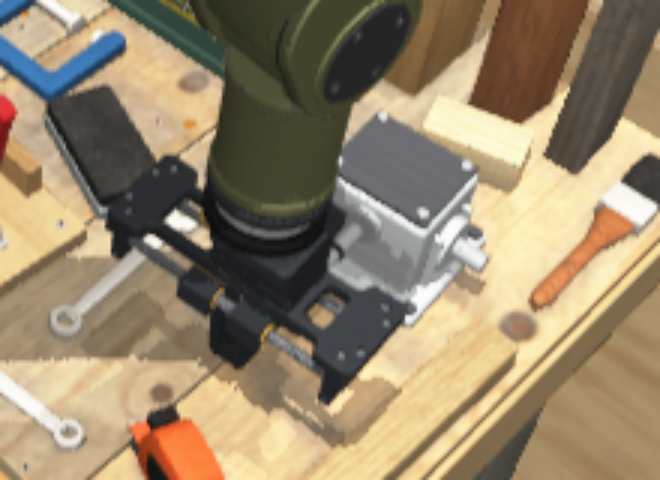

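The view shows the gripper low in front of the bar, clear of the tape measure and the casing. I centre on the rod and close in until contact.

Emit:
carry_out(motion=[-0.8,-0.6,0,0,0,0,-0.8,0,0,0,0,0,0,0,0,0,0,0])

```text
clock: 4.28
tool_pos: [0.4581, -0.3971, 0.1142]
eef_rot: [-0.043, 0.999, -0.0, 0.001]
contact_force: [-0.3, 0.1, -0.1]
opening: 0.005
```

Emit:
carry_out(motion=[-0.3,0,0,0,0,0,0,0,0,0,0,0])

```text
clock: 4.53
tool_pos: [0.4598, -0.3967, 0.1137]
eef_rot: [-0.043, 0.999, 0.0, 0.0]
contact_force: [-0.9, -0.0, 0.2]
opening: 0.006
```

Emit:
carry_out(motion=[-0.3,0,0,0,0,0,0,0,0,0,0,0])

```text
clock: 4.78
tool_pos: [0.4623, -0.3967, 0.1136]
eef_rot: [-0.043, 0.999, 0.0, -0.0]
contact_force: [-0.8, -0.3, 1.1]
opening: 0.004
```

Emit:
carry_out(motion=[-0.3,0,0,0,0,0,0,0,0,0,0,0])

```text
clock: 5.03
tool_pos: [0.4646, -0.3965, 0.1135]
eef_rot: [-0.043, 0.999, 0.0, -0.001]
contact_force: [-4.8, 0.1, 2.6]
opening: 0.005
```

Contact at tool x ≈ 0.463. Now I push in steps.

Emit:
carry_out(motion=[-0.4,0,0,0,0,0,-0.4,0,0,0,0,0,0,0,0,0,0,0])

```text
clock: 5.4
tool_pos: [0.4723, -0.3959, 0.1135]
eef_rot: [-0.043, 0.999, 0.0, -0.002]
contact_force: [-5.3, -0.4, 2.7]
opening: 0.005
```

Emit:
carry_out(motion=[-0.4,0,0,0,0,0,-0.4,0,0,0,0,0,0,0,0,0,0,0])

```text
clock: 5.78
tool_pos: [0.4836, -0.3945, 0.114]
eef_rot: [-0.044, 0.999, 0.0, 0.002]
contact_force: [-0.0, 0.1, 0.1]
opening: 0.004
```

Emit:
carry_out(motion=[-0.3,0,0,0,0,0,-0.3,0,0,0,0,0,0,0,0,0,0,0])

```text
clock: 6.15
tool_pos: [0.4882, -0.3943, 0.1137]
eef_rot: [-0.043, 0.999, 0.0, 0.0]
contact_force: [0.8, -0.6, -0.5]
opening: 0.004
```

```bash
python3 - <<'E'
from h import *
s=monitor.get_state(); print(s["clock"],s["tool_pos"],s["contact_force"])
p=snapshot("wrist"); cv2.imwrite("pics/w2.png",p["frame"][:,:,::-1])
E
```

```text
6.15 [ 0.48815768 -0.39427878  0.11372149] [ 0.75580599 -0.58927052 -0.51157001]
```

The force fell to zero at about 18 mm, so the rod has snapped ahead of the fingers. I back off, rise and move aside to check.

Emit:
carry_out(motion=[2,0,0,0,0,0,2.5,0,0,0,0,0,0,0,-4,0,0,0,0,0,-5,0,0,0,0,2,-5,0,0,0,0,6,0,0,0,0,0,6,0,0,0,0,0,6,0,0,0,0])

```text
clock: 7.2
tool_pos: [0.4253, -0.1975, 0.2541]
eef_rot: [-0.043, 0.999, 0.0, 0.001]
contact_force: [0.8, 1.0, -0.2]
opening: 0.002
```

Emit:
carry_out(motion=[0,3,0,0,0,0,0,0,0,0,0,0,0,0,0,0,0,0])

```text
clock: 7.58
tool_pos: [0.4231, -0.1704, 0.2537]
eef_rot: [-0.042, 0.999, -0.0, 0.0]
contact_force: [0.3, -0.6, -0.5]
opening: 0.008
```

```bash
python3 - <<'E'
from h import *
s=monitor.get_state(); print(s["clock"],s["tool_pos"],s["contact_force"])
ims=[]
d=np.array([np.cos(.085),np.sin(.085)])
for n in("top","scene"):
    p=snapshot(n); al=pts(p,np.ones((400,640),bool))
    r=al[(al[:,2]>.055)&(al[:,2]<.085)]; a=(r[:,:2]-[.481,-.395])@d; b=(r[:,:2]-[.481,-.395])@[-d[1],d[0]]
    k=(a>-.03)&(a<.08)&(abs(b)>.010)&(abs(b)<.026); print(n,"bar shift",k.sum(),np.percentile(a[k],[2,50,98]).round(4) if k.any() else "")
    for t in("ball_rod_handle",):
        for q in finder.masks_of(p,t)[:1]:
            w=pts(p,q["pixels"]); print(n,t,round(q["p"],2),np.percentile(w,[5,50,95],axis=0).round(3).tolist())
    o=p["frame"][:,:,::-1]
    ims.append(cv2.resize(o[220:340,380:540] if n=="scene" else o[100:220,360:520],(400,300),interpolation=cv2.INTER_CUBIC))
    ims.append(cv2.resize(o[120:240,200:360] if n=="scene" else o[120:240,150:310],(400,300),interpolation=cv2.INTER_CUBIC))
cv2.imwrite("pics/fin.png",np.vstack([np.hstack(ims[:2]),np.hstack(ims[2:])]))
E
```

```text
7.575 [ 0.4230904  -0.17040687  0.25374518] [ 0.33540584 -0.62303284 -0.53731979]
top bar shift 61 [0.0229 0.03   0.0382]
top ball_rod_handle 0.77 [[0.438, 0.168, 0.065], [0.473, 0.177, 0.072], [0.535, 0.194, 0.081]]
scene bar shift 92 [0.0202 0.0243 0.0338]
scene ball_rod_handle 0.82 [[0.431, 0.168, 0.055], [0.464, 0.177, 0.07], [0.529, 0.195, 0.081]]
```

View pics/fin.png

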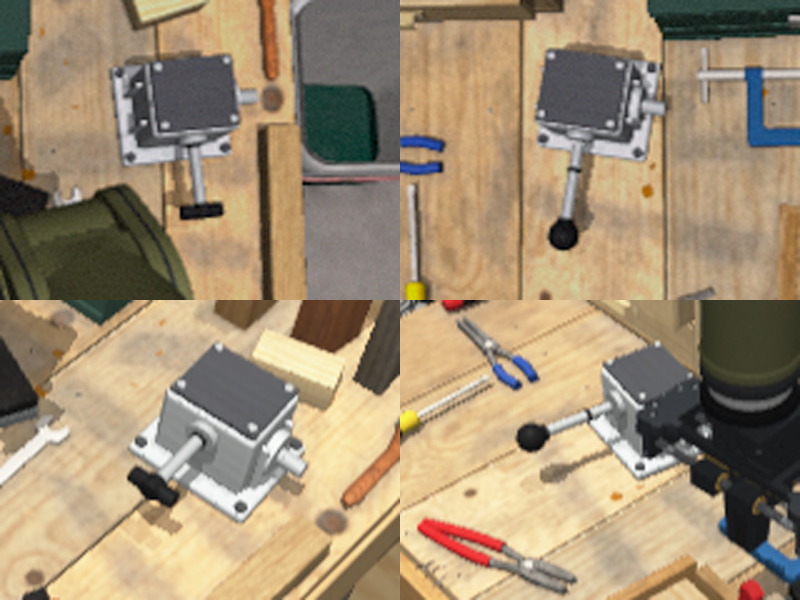

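The bar has moved about 30 mm (top) and 29 mm (scene, after its initial −4.5 mm offset), and the black ring sits against the bush at (200,440). The ball rod is still fully out, with its ring clear of the bush. Nothing is being touched, so I hand in.

```bash
python3 -c "
from plant import workorder; print(workorder.finish_job())"
```

```text
the job is handed in; nothing more can be done
None
```

The crossbar gearbox is in neutral, and the job was handed in at about 7.7 s on the robot's clock. I pushed the T-bar with closed fingers until it snapped into the middle click, then backed off, rose and moved clear.

- **Crossbar rod:** the last depth checks put its travel at about 30 mm from the top camera. The scene camera read 24 mm raw, or about 29 mm after correcting for the offset it had at the start. The black ring shows right against the bush.
- **Ball-knob rod:** its position is unchanged from the start, to within about 4 mm of measurement scatter, and its ring is still clear of the bush.
- **Forces:** the force readings stayed under about 6 N, taken at the end of each move rather than throughout. The last reading showed only noise, under 1 N.

No check failed. The only disagreement was the scene camera's raw offset.

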